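# Lock a specimen carrier onto the sloping scanning stage with a toggle bolt

## Robot

A 6-joint arm with a two-finger parallel gripper is mounted at the origin on the work surface. World frame = base frame: x ahead of the robot, y to its left, z up, the work surface at z = 0. Lengths are in m, angles in rad, forces in N, time in s.
With the tool pointing down it reaches from about 0.3 to 0.75 m from the base axis. Payload 8.5 kg.
Tool frame: the origin (TCP) lies on the mounting face of the last link; the fingertips stand 173 mm ahead of it and the grasp point (between the pads) lies 155 mm ahead of it (manip.tip_extent is the distance from the TCP to the fingertips, in m); z points along the fingers, y is the direction in which the jaws open and shut (so a half turn about z gives the same grasp; the last joint's range is limited). The gripper opens to 85 mm and grips with 20 to 120 N. Pads are 22 mm wide; open, the fingers measure 114 mm over their backs; the gripper's body (76 mm by 85 mm) begins 54 mm behind the grasp point. The pads swing forward as they close: fully open they stand 13 mm farther back than shut.
Start: joints at [-1.543, 0.381, 1.297, -0, 1.464, -0.215], TCP at [0.132, -0.534, 0.405] pointing down, gripper open.
Joint ranges: [-3.11, 3.11], [-0.89, 2.33], [0.22, 2.48], [-1.42, 4.56], [0.17, 2.85], [-2.88, 2.88]. Speed limits (rad/s): [2.39, 2.39, 3.14, 3.14, 3.14, 3.14].

## Interface

Orientations are given as a unit quaternion [x, y, z, w].
In Python, from bench import manip, vision, order gives the robot as it stands. The module is installed in compiled form; this text tells all that it offers.
- The arm moves only by the tool drive_tool, never from a script. Its argument "rows" is one flat list of numbers, 7 for each row, row after row: the turn, a rotation vector about the tool's x, y, z in degrees, then the shift along the tool's x, y, z in cm, then the opening, from 0 (shut) to 1 (fully open). In form: [ax, ay, az, dx, dy, dz, jaw, ax, ay, az, dx, dy, dz, jaw, ...]. A call has 1 to 12 rows; each row shifts and turns the commanded pose from where the row before left it, along the tool's axes as they then stand; what a row does not reach is not made up. A row lasts 1/12 s, in which the tool goes at most 41.7 mm and 7.16 degrees, less where a joint would pass 70% of its speed; a pose out of reach is approached as far as the arm can. A call is refused whole if a number of a shift passes 4.17 or a number of a turn 7.16, either way. A call with a gripper value outside its range is refused whole. The fingers move at their own pace and stop on an object; "newtons" is the grip in N (left out, the last holds). Time passes only in rows, so rows that do not move let the fingers close. It gives the time, the measured TCP pose, the force and the opening at its end, in the units of the state.
- manip.observe(): the state, without advancing time (a new reading comes with each control period).
- vision.get_image(name): name is "side" or "top"; returns a dict with "color" (400x640x3 uint8, red, green, blue), "mtx" (3x3 intrinsics, pixels), "view" (4x4, takes a point from world to camera coordinates). Camera axes: x right, y up, looking along -z (the intrinsics and any distortion apply to the point x, -y, -z); pixel columns grow to the right and rows downward; lengths in m; the calibration is good to about 2 mm. A picture is of the moment at which its call begins. There is no depth.
- order.finish_job(): hands the job in, once; it reports no verdict.
The state is a dict: "time_s": time; "qpos": joint angles; "joint_velocities": joint speeds; "joint_efforts": joint torques, N m; "eef_pos": TCP position; "ee_rot": TCP orientation; "force": force on the tool from outside, world axes, zero at the start; "torque": the same for the moment, N m; "finger_gap": finger opening in m.
Only numpy, scipy, OpenCV 4.12 (cv2) and the standard library are available. Lean on these libraries where they do the work, as an engineer would, in place of code of your own. Each camera call takes 0.05 s, during which the arm holds its last target. There are 200 camera calls.

## Task

Fix the specimen carrier to the sloping scanning stage: lay it flat on the deck, timber end uphill and plain end against the bottom ledge, with its hole centred over the deck's slot. Then take the bar-handled toggle bolt from the rack, pass its T-head through carrier and slot until the flange rests on the carrier, and turn it a quarter turn so that the head locks squarely across the slot. Leave the two round-knobbed pins in the rack, and everything else on the bench where it is.

Things in the scene. Friction and masses are not known exactly. Their poses are not given: they have to be found in the camera images.
- deck_slot (a point): Centre of the through slot in the sloping scanning stage's deck (fixed), on the deck's top face. Axes: x up the slope, y across, z square out of the deck. Slot 30 mm along y, 12 mm along x, open beneath. Aluminium deck 8 mm thick, x -58 to +152, y +-70 mm, sloping 32 degrees, low end towards the robot, yaw up to 20 degrees.
- deck_ledge (a point): Middle of the top edge of the ledge across the deck's low end, on its uphill face (45.5 mm below the slot centre along the deck, 12 mm above the deck); the ledge is 100 mm wide. The carrier's plain end goes against it.
- carrier_grip (a point): Specimen carrier (loose, about 0.3 kg): grey bar 170 x 50 x 22 mm, starting flat on the table. This is the place to grip it, near its centre of mass, 11 mm above the underside. Axes: x along the bar to the timber end, y across, z out of its top. Bar from x = -93 (plain end) to +77 mm. Seated, this point is at x 47.5, y 0, z 11 mm in the slot's frame.
- carrier_hole (a point): Centre of the oblong hole through the carrier, at its underside; 24 mm along the bar, 34 mm across. 48 mm from the grip point, towards the plain end. Seated, it coincides with the slot centre.
- timber (a point): Curved piece of old dark timber fixed across the carrier's end, 114 mm long, 22 mm thick, 61 mm from the grip point; its top is 52 mm above the carrier's underside. This is its middle.
- bolt_bar (a point): Toggle bolt (loose, 0.12 kg): centre of its black bar handle, 44 x 14 mm, 22 mm high. Axes: y along the bar and along the T-head, x through its thickness, z up the bolt. It starts upright in any of the rack's wells, yaw within 70 degrees of square to the rack. Flange 44 mm wide, 5 mm thick, its underside at z = -29 mm; resting on the seated carrier, this point is 51 mm out from the deck.
- bolt_head (a point): Centre of the bolt's T-head: 26 mm along y (same way as the bar), 8 x 8 mm otherwise; 67 mm below the bar's centre on a 10 mm shank. With the flange on the seated carrier it clears the deck's underside by 4 mm and turns freely either way; only friction holds it.
- rack: Wooden rack (fixed), 200 x 64 x 55 mm, origin under its centre, x along its length; three square wells 34 mm wide, 48 mm deep, at x = -65, 0, +65 mm; the pins' flanges rest on its top. It stands on one side of the stage and the carrier lies on the other, either way round.
- pina_knob (a point): Plain locating pin in another well of the rack, like the bolt but with a round black knob 34 mm wide and no T-head: centre of its knob. Not needed.
- pinb_knob (a point): Second plain locating pin, the same as the first: centre of its knob. Not needed.
- clampstand_arm (a point): Tip of the jaw (40 mm wide) of a fixed clamp stand behind the stage to one side: its rod, 430 mm tall, stands 130 mm beyond this point along this point's x, with a thin arm at 300 mm height reaching back to here.
- lensstand_arm (a point): Near edge of a fixed magnifying lens behind the stage to the other side: a disc 76 mm wide at 290 mm height; its rod, 430 mm tall, stands 133 mm beyond this point along this point's x.
- brush_mid (a point): A wooden-handled brush (lying, up to 220 mm long), loose bystander; its middle.
- jar_mid (a point): A lidded jar (56 mm wide, 75 mm high), loose bystander; its middle.
- beaker_mid (a point): A clear beaker (64 mm wide, 85 mm high), loose bystander; its middle.
- tape_mid (a point): A roll of tape (76 mm wide, 22 mm high, lying flat), loose bystander; its middle.
- finds_mid (a point): A small open cardboard finds box (100 x 75 x 35 mm), loose bystander; its middle.
- spatula_mid (a point): A spatula (lying, up to 250 mm long, along x), loose bystander; its middle.
Mind the look-alikes: they are no part of the job. Of the things like the part that bears carrier_grip, leave any that is red; of the rest the larger one is meant.

How it is judged:
On the way, in this order (a step that is already met when the one before it is completed fails the run):
1. the carrier lies seated on the deck with its hole over the slot (x of carrier_grip in the frame of deck_slot between 0.043 and 0.054 m and y of carrier_grip in the frame of deck_slot between -0.006 and 0.006 m and z of carrier_grip in the frame of deck_slot between 0.008 and 0.014 m and angle between the x axis of carrier_grip and the x axis of deck_slot, either way round below 0.1 rad and angle between the z axis of carrier_grip and the z axis of deck_slot, either way round below 0.07 rad), for 0.2 s.
2. the T-head is through carrier and slot, still in line with the slot, flange down on the carrier (all of step 1 and x of bolt_bar in the frame of deck_slot between -0.01 and 0.01 m and y of bolt_bar in the frame of deck_slot between -0.014 and 0.014 m and z of bolt_bar in the frame of deck_slot between 0.046 and 0.0545 m and angle between the z axis of bolt_bar and the z axis of deck_slot, either way round below 0.15 rad and angle between the y axis of bolt_bar and the y axis of deck_slot, either way round below 0.4 rad), for 0.1 s.
3. the bolt is turned across the slot (x of bolt_bar in the frame of deck_slot between -0.01 and 0.01 m and y of bolt_bar in the frame of deck_slot between -0.014 and 0.014 m and z of bolt_bar in the frame of deck_slot between 0.046 and 0.0545 m and angle between the z axis of bolt_bar and the z axis of deck_slot, either way round below 0.15 rad and angle between the y axis of bolt_bar and the x axis of deck_slot, either way round below 0.3 rad), for 0.2 s.
At the end, for the whole second after the job is handed in: Carrier flat on the deck (3 mm, 4 deg), timber uphill, within 6 mm of the ledge and of centre, 6 deg of straight; bolt through it, flange within about 3 mm of the carrier, T-head below the deck within 17 deg of square across the slot; both released, at rest (all of step 1 and all of step 3 and linear speed of each of carrier, bolt below 0.02 m/s); the robot touches nothing.
It fails at once if a bystander on the bench is pushed more than 25 mm (distance of any of brush_mid, jar_mid, beaker_mid, tape_mid, finds_mid, spatula_mid from where it was at the start of the episode above 0.025 m).
It fails at once if a plain pin is moved more than 20 mm from its well (distance of any of pina_knob, pinb_knob from where it was at the start of the episode above 0.02 m).
It also fails if it takes over 62 s, if anything falls off the work surface, if the arm or the gripper's body presses on something with over 40 N, if the wrist force passes 120 N, or if a joint passes its speed limit or range.

## Working session

There is one attempt and no reset: what is moved stays moved. The work goes in short steps, Python scripts to look and compute and a tool call to move; the robot and the scene stay as the last step left them, time stands still between calls to the robot, and variables do not carry over. Pictures are saved under pics/ and viewed, about 8 in all and at most 12, crops included, and the job is handed in when it is done.

Besides the shell and the picture viewer there is one more tool, called after "Request:" in YAML: its name, and indented under it one key for each argument. drive_tool: Moves the arm, as the interface text tells. Its arguments: {"type":"object","properties":{"rows":{"type":"array","items":{"type":"number"}},"newtons":{"type":"number"}},"required":["rows"]}

```bash
mkdir -p pics
python3 - <<'E'
from bench import manip, vision
import cv2,numpy as np,json
for n in ("side","top"):
    d=vision.get_image(n); cv2.imwrite(f"pics/{n}0.png",cv2.cvtColor(d["color"],cv2.COLOR_RGB2BGR))
    np.savez(f"cam_{n}0.npz",mtx=d["mtx"],view=d["view"]); print(n,d["mtx"].round(1).tolist(),d["view"].round(3).tolist(),[k for k in d])
print(manip.observe(), manip.tip_extent)
E
```

```text
side [[511.7, 0.0, 312.9], [0.0, 511.7, 202.1], [0.0, 0.0, 1.0]] [[-0.972, -0.235, 0.011, 0.537], [0.137, -0.529, 0.838, -0.233], [-0.191, 0.816, 0.546, -1.636], [0.0, 0.0, 0.0, 1.0]] ['color', 'mtx', 'view']
top [[369.6, 0.0, 327.5], [0.0, 369.6, 196.5], [0.0, 0.0, 1.0]] [[-0.027, -0.999, -0.018, 0.03], [0.984, -0.03, 0.178, -0.561], [-0.179, -0.013, 0.984, -1.391], [0.0, 0.0, 0.0, 1.0]] ['color', 'mtx', 'view']
{'time_s': 0.1, 'qpos': array([-1.54332423e+00,  3.81126624e-01,  1.29814036e+00, -3.64482248e-06,
        1.46357485e+00, -2.15305950e-01]), 'joint_velocities': array([-0.00126663, -0.00176861, -0.00236815, -0.00180766, -0.00020792,
       -0.00170174]), 'joint_efforts': array([ 3.65551910e-03, -4.49220192e+01, -2.31653720e+01, -1.58597845e-04,
        3.66226828e-03,  8.56609887e-06]), 'eef_pos': array([ 0.13221332, -0.53383556,  0.40418949]), 'ee_rot': array([ 9.92641177e-01,  1.21091299e-01,  5.67693012e-05, -6.22004862e-04]), 'force': array([ 0.28931141, -0.04400643,  0.4770222 ]), 'torque': array([-0.02207606,  0.03720193,  0.03354212]), 'finger_gap': 0.08548640338647633} 0.1734
```

View pics/top0.png

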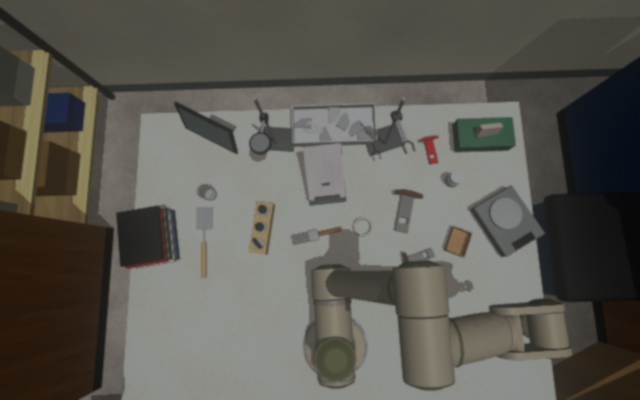

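View pics/side0.png

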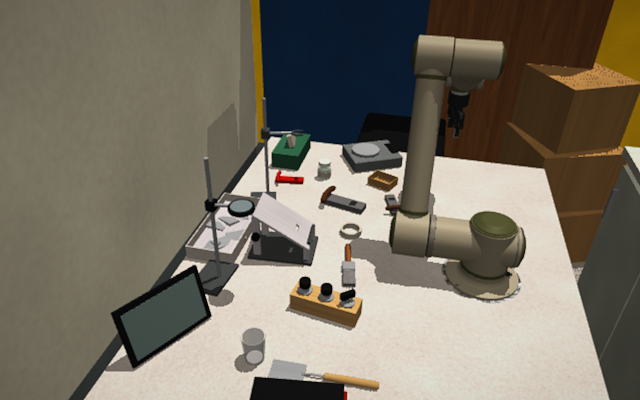

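The top view shows the large grey carrier at about (405,210), with its timber end pointing away at (408,192). A smaller grey one is at (418,257) and the red one is at (430,150). The stage is at (325,175) and the rack at (262,228), with the bar bolt in its near well at (257,243). Next I'll enlarge both views.

Run:
```python
import cv2
a=cv2.imread("pics/top0.png")[135:280,240:440]; cv2.imwrite("pics/topc.png",cv2.convertScaleAbs(cv2.resize(a,None,fx=4,fy=4,interpolation=cv2.INTER_CUBIC),alpha=1.4))
a=cv2.imread("pics/side0.png")[170:325,235:435]; cv2.imwrite("pics/sidec.png",cv2.resize(a,(800,620),interpolation=cv2.INTER_CUBIC)[:600])
```

```text
(no output)
```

View pics/topc.png

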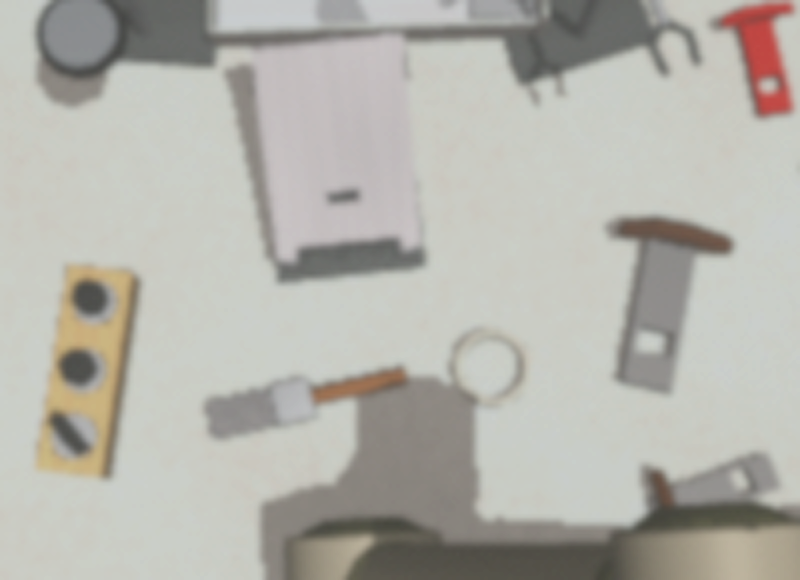

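View pics/sidec.png

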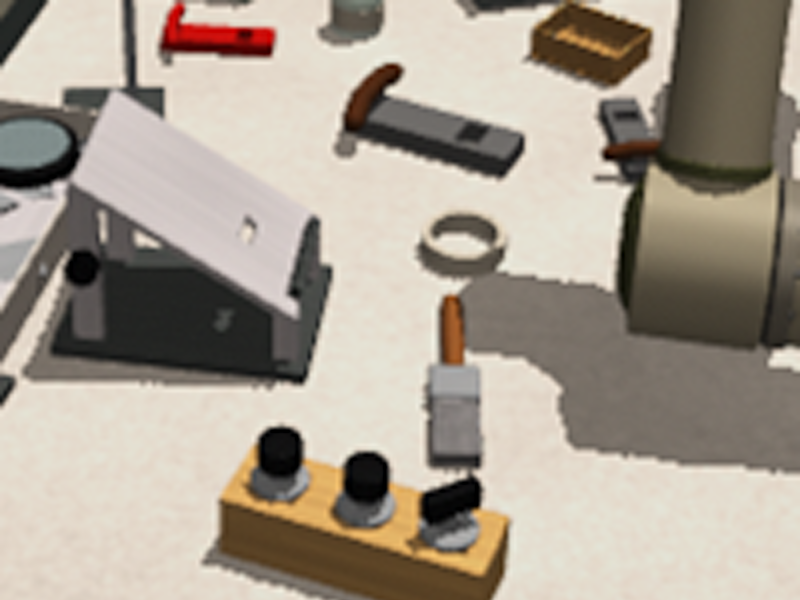

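Top crop: slot at (343,196), ledge edge from (298,245) to (402,240), carrier hole at (653,342), timber ends at (608,228) and (733,248), bolt bar at (70,434).
Side crop: slot at (249,229), carrier hole at (474,131), bolt bar at (451,499). The chosen carrier is clearly the larger of the two grey ones. I'll fit the poses from these points.

```bash
cat > h.py <<'E'
import numpy as np
from scipy.optimize import least_squares
from scipy.spatial.transform import Rotation as R
C={n:np.load(f"cam_{n}0.npz") for n in("top","side")}
OFF={"top":(240,135),"side":(235,170)}
def proj(n,P):
    P=np.atleast_2d(P);c=C[n]["view"]@np.c_[P,np.ones(len(P))].T
    K=C[n]["mtx"];return np.c_[K[0,0]*c[0]/-c[2]+K[0,2],K[1,1]*-c[1]/-c[2]+K[1,2]]
def full(n,p): return (np.array(p,float)+.5)/4-.5+OFF[n]
def pose(p,slope): return R.from_euler("ZY",[p[3],-slope],degrees=True),np.array(p[:3])
def fit(obs,x0,slope=0,fixz=None):
    def f(p):
        p=np.array(p); 
        if fixz is not None:p[2]=fixz
        r,t=pose(p*1,slope)
        return np.concatenate([(proj(n,r.apply(b)+t)-full(n,c))[0] for n,b,c in obs])
    s=least_squares(f,x0,x_scale=[.01,.01,.01,1],loss="soft_l1",f_scale=.7);print(s.x.round(4));print(f(s.x).reshape(-1,2).round(1).tolist());return s.x
E
cat > m.py <<'E'
from h import *
m=1e-3
print("deck");D=fit([("top",(0,0,0),(343,196)),("side",(0,0,0),(249,229)),
("top",(.152,.07,0),(253,40)),("top",(.152,-.07,0),(405,35)),("side",(.152,-.07,0),(118,92)),("side",(.152,.07,0),(72,182)),
("top",(-.0455,.05,.012),(298,246)),("top",(-.0455,-.05,.012),(402,240)),("side",(-.058,.07,0),(292,312))],[.6,0,.1,0],32)
print("carrier");K=fit([("top",(-.048,0,.011),(653,342)),("side",(-.048,0,.011),(474,131)),("top",(-.093,-.025,.011),(670,391)),
("side",(-.093,.025,.011),(500,161)),("side",(-.093,-.025,.011),(523,135)),("top",(-.093,.025,.011),(622,379))],[.45,-.3,.011,0],0,.011)
print("bolt");B=fit([("top",(0,.022,.011),(53,416)),("top",(0,-.022,.011),(91,453)),("side",(0,.022,.011),(424,505)),("side",(0,-.022,.011),(478,484)),
("top",(0,0,.011),(71,434)),("side",(0,0,.011),(452,493))],[.4,.3,.084,30],0,.084)
print("rack");k=fit([("top",(.1,.032,.055),(66,265)),("top",(.1,-.032,.055),(133,270)),("top",(-.1,-.032,.055),(105,475)),("top",(-.1,.032,.055),(38,468)),
("side",(-.1,-.032,.055),(509,518)),("side",(.1,.032,.055),(222,500))],[.45,.25,0,0],0,0.)
E
python3 m.py
```

```text
deck
[0.6036 0.018  0.0924 3.8325]
[[0.4, 0.1], [-0.0, 0.2], [0.1, 2.0], [0.2, -0.4], [-1.1, -1.2], [-0.7, -0.5], [-0.2, 1.1], [-0.1, 0.1], [0.1, 1.5]]
carrier
[ 5.11700e-01 -2.94100e-01  8.80000e-03 -1.65601e+01]
[[0.4, -0.4], [-0.6, 0.3], [-0.2, 0.1], [0.8, -0.6], [0.8, -0.4], [-0.8, -0.2]]
bolt
[  0.3859   0.2824   0.0843 -49.3136]
[[-0.7, 0.2], [-2.5, -0.3], [0.1, -1.8], [0.2, -1.4], [-1.3, 0.1], [-0.0, -1.3]]
rack
[ 0.4501  0.2728  0.     -7.5828]
[[0.1, -0.4], [-0.4, 0.1], [-0.3, 0.6], [-0.2, 0.5], [0.3, -1.4], [-1.1, -0.5]]
```

```bash
cat >> h.py <<'E'
def back(n,uv,z):
    V=C[n]["view"];K=C[n]["mtx"];d=np.array([(uv[0]-K[0,2])/K[0,0],-(uv[1]-K[1,2])/K[1,1],-1]);o=-V[:3,:3].T@V[:3,3];w=V[:3,:3].T@d
    return (o+w*(z-o[2])/w[2])
def go(Rt,pt,Rc=None,pc=None):
    if Rc is None:
        from bench import manip
        s=manip.observe();Rc,pc=R.from_quat(s["ee_rot"]),s["eef_pos"];print("t",s["time_s"],"p",pc.round(4),"F",s["force"].round(1),"gap",round(s["finger_gap"],4),"q",s["qpos"].round(2))
    print("turn deg",np.degrees((Rc.inv()*Rt).as_rotvec()).round(2),"then shift cm",(Rt.inv().apply(pt-pc)*100).round(2),"| shift in current frame",(Rc.inv().apply(pt-pc)*100).round(2))
def tool(yaw,slope=0): # tool x at yaw, pitched up by slope; z down
    return R.from_euler("ZY",[yaw,-slope],degrees=True)*R.from_euler("x",180,degrees=True)
E
python3 - <<'E'
from h import *
print("lens",back("top",(260,142),.29),"clamp c1",back("top",full("top",(530,95)),.3),back("top",full("top",(690,60)),.3),back("top",full("top",(655,30)),.3), back("top",(398,103),.4))
go(tool(-16.6),np.array([.5117,-.2941,.30]))
E
```

```text
lens [0.71016337 0.23081542 0.29      ] clamp c1 [ 0.63863405 -0.13907897  0.3       ] [ 0.66407162 -0.27118547  0.3       ] [ 0.69062476 -0.24427323  0.3       ] [ 0.78327808 -0.21536501  0.4       ]
t 0.1 p [ 0.1322 -0.5338  0.4042] F [ 0.3 -0.   0.5] gap 0.0855 q [-1.54  0.38  1.3  -0.    1.46 -0.22]
turn deg [-0.07  0.   30.51] then shift cm [ 29.52 -33.82  10.42] | shift in current frame [ 42.6  -14.13  10.45]
```

Request:
drive_tool:
  rows: [0, 0, 6.1, 0, 0, 0, 1, 0, 0, 6.1, 0, 0, 0, 1, 0, 0, 6.1, 0, 0, 0, 1, 0, 0, 6.1, 0, 0, 0, 1, 0, 0, 6.1, 0, 0, 0, 1]

```text
time_s: 0.52
eef_pos: [0.1322, -0.5338, 0.4043]
ee_rot: [0.989, -0.147, -0.0, -0.0]
force: [0.1, -0.2, -0.1]
finger_gap: 0.0853
```

Request:
drive_tool:
  rows: [0, 0, 0, 2.46, -2.82, 0.87, 1, 0, 0, 0, 2.46, -2.82, 0.87, 1, 0, 0, 0, 2.46, -2.82, 0.87, 1, 0, 0, 0, 2.46, -2.82, 0.87, 1, 0, 0, 0, 2.46, -2.82, 0.87, 1, 0, 0, 0, 2.46, -2.82, 0.87, 1, 0, 0, 0, 2.46, -2.82, 0.87, 1, 0, 0, 0, 2.46, -2.82, 0.87, 1, 0, 0, 0, 2.46, -2.82, 0.87, 1, 0, 0, 0, 2.46, -2.82, 0.87, 1, 0, 0, 0, 2.46, -2.82, 0.87, 1, 0, 0, 0, 2.46, -2.82, 0.87, 1]

```text
time_s: 1.52
eef_pos: [0.5131, -0.2924, 0.2996]
ee_rot: [0.99, -0.144, -0.0, -0.0]
force: [-1.0, 0.4, -0.2]
finger_gap: 0.0855
```

Run:
```python
from h import *
from bench import vision
import cv2
go(tool(-16.6),np.array([.5117,-.2941,.174]))
a=cv2.cvtColor(vision.get_image("side")["color"],cv2.COLOR_RGB2BGR);b=cv2.cvtColor(vision.get_image("top")["color"],cv2.COLOR_RGB2BGR)
A=cv2.resize(a[170:320,235:435],None,fx=4,fy=4,interpolation=cv2.INTER_CUBIC);cv2.imwrite("pics/p5.png",A)
cv2.imwrite("pics/full_t.png",b);cv2.imwrite("pics/full_s.png",a)
```

```text
t 1.5167 p [ 0.5131 -0.2924  0.2996] F [-1.   0.4 -0.2] gap 0.0855 q [-0.72  0.54  1.34 -0.    1.26  1.14]
turn deg [-0.01  0.04  0.01] then shift cm [-0.09  0.2  12.56] | shift in current frame [-0.08  0.2  12.56]
```

View pics/p5.png

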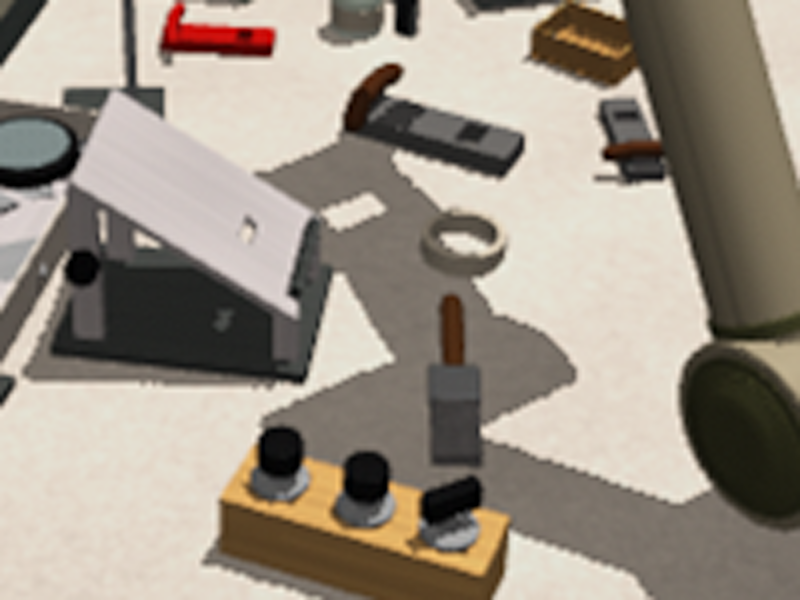

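The side crop shows the gripper above the carrier (fingers at the top, about (405,15)). Nothing else has moved. I'll go down and grip.

Request:
drive_tool:
  rows: [0, 0, 0, -0.02, 0.05, 3.1, 1, 0, 0, 0, -0.02, 0.05, 3.1, 1, 0, 0, 0, -0.02, 0.05, 3.1, 1, 0, 0, 0, -0.02, 0.05, 2.2, 1, 0, 0, 0, 0, 0, 1.06, 1, 0, 0, 0, 0, 0, 0, 1]

```text
time_s: 2.12
eef_pos: [0.5098, -0.2956, 0.1727]
ee_rot: [0.99, -0.145, -0.002, -0.001]
force: [-0.5, 1.6, 0.4]
finger_gap: 0.0857
```

Request:
drive_tool:
  rows: [0, 0, 0, 0, 0, 0, 0, 0, 0, 0, 0, 0, 0, 0, 0, 0, 0, 0, 0, 0, 0, 0, 0, 0, 0, 0, 0, 0, 0, 0, 0, 0, 0, 0, 0, 0, 0, 0, 0, 0, 0, 0, 0, 0, 0, 0, 0, 0, 0, 0, 0, 0, 0, 0, 0, 0]
  newtons: 70

```text
time_s: 2.78
eef_pos: [0.5107, -0.2957, 0.1768]
ee_rot: [0.99, -0.144, 0.001, 0.001]
force: [-1.0, 1.6, 8.1]
finger_gap: 0.0487
```

The fingertips are resting on the table. I'll regrip a little higher.

Request:
drive_tool:
  rows: [0, 0, 0, 0, 0, 0, 0.7, 0, 0, 0, 0, 0, -0.65, 0.7, 0, 0, 0, 0, 0, 0, 0.7, 0, 0, 0, 0, 0, 0, 0, 0, 0, 0, 0, 0, 0, 0, 0, 0, 0, 0, 0, 0, 0, 0, 0, 0, 0, 0, 0, 0, 0, 0, 0, 0, 0, 0, 0]
  newtons: 70

```text
time_s: 3.45
eef_pos: [0.5106, -0.2957, 0.1826]
ee_rot: [0.99, -0.144, 0.001, 0.001]
force: [-2.0, 1.3, 10.2]
finger_gap: 0.0478
```

Run:
```python
from h import *
go(tool(-16.6),np.array([.5117,-.2941,.28]))
```

```text
t 3.45 p [ 0.5106 -0.2957  0.1826] F [-2.   1.3 10.2] gap 0.0478 q [-0.73  0.69  1.46 -0.    0.99  1.13]
turn deg [ 0.07 -0.1   0.04] then shift cm [ 0.06 -0.18 -9.74] | shift in current frame [ 0.08 -0.17 -9.74]
```

Request:
drive_tool:
  rows: [0, 0, 0, 0, 0, -0.5, 0, 0, 0, 0, 0, 0, -2, 0, 0, 0, 0, 0, 0, -3, 0, 0, 0, 0, 0, 0, -3, 0, 0, 0, 0, 0, 0, -1.2, 0, 0, 0, 0, 0, 0, 0, 0, 0, 0, 0, 0, 0, 0, 0]

```text
time_s: 4.03
eef_pos: [0.5102, -0.2953, 0.2778]
ee_rot: [0.99, -0.144, -0.0, -0.0]
force: [-0.3, 0.1, -3.7]
finger_gap: 0.0481
```

Run:
```python
from h import *
from bench import vision
import cv2
D=R.from_euler("ZY",[3.83,-32],degrees=True);s=np.array([.6036,.018,.0924])
go(tool(3.83,32),s+D.apply([.0475+.02,0,.011+.1716+.07]))
a=cv2.cvtColor(vision.get_image("side")["color"],cv2.COLOR_RGB2BGR);b=cv2.cvtColor(vision.get_image("top")["color"],cv2.COLOR_RGB2BGR)
f=lambda x:cv2.resize(x,None,fx=4,fy=4,interpolation=cv2.INTER_CUBIC)
cv2.imwrite("pics/p6.png",np.hstack([f(a[120:240,310:410]),f(b[150:270,360:460])]))
```

```text
t 4.0333 p [ 0.5102 -0.2953  0.2778] F [-0.3  0.1 -3.7] gap 0.0481 q [-0.73  0.56  1.37  0.    1.2   1.13]
turn deg [  5.69  31.68 -19.89] then shift cm [  6.6  -30.64  -3.49] | shift in current frame [ -7.18 -30.02  -6.44]
```

View pics/p6.png

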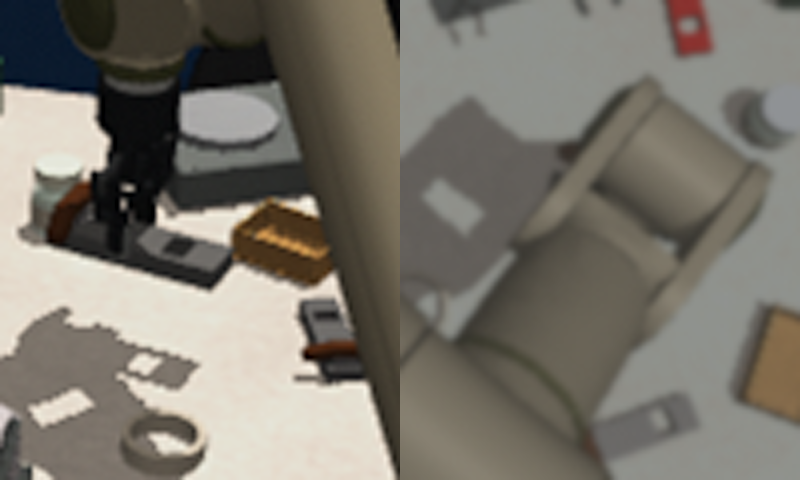

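The carrier is held level in the jaws, with its hole at about (180,246) in the left crop. I'll shift it above the deck first, then tilt.

Request:
drive_tool:
  rows: [0, 0, 0, -0.9, -3.75, -0.8, 0, 0, 0, 0, -0.9, -3.75, -0.8, 0, 0, 0, 0, -0.9, -3.75, -0.8, 0, 0, 0, 0, -0.9, -3.75, -0.8, 0, 0, 0, 0, -0.9, -3.75, -0.8, 0, 0, 0, 0, -0.9, -3.75, -0.8, 0, 0, 0, 0, -0.9, -3.75, -0.8, 0, 0, 0, 0, -0.9, -3.75, -0.8, 0, 0, 0, 0, 0, 0, 0, 0]

```text
time_s: 4.88
eef_pos: [0.5267, 0.0181, 0.3423]
ee_rot: [0.99, -0.141, -0.0, -0.001]
force: [-0.0, 0.4, -2.7]
finger_gap: 0.0482
```

Request:
drive_tool:
  rows: [0.95, 5.28, -3.32, 0, 0, 0, 0, 0.95, 5.28, -3.32, 0, 0, 0, 0, 0.95, 5.28, -3.32, 0, 0, 0, 0, 0.95, 5.28, -3.32, 0, 0, 0, 0, 0.95, 5.28, -3.32, 0, 0, 0, 0, 0.95, 5.28, -3.32, 0, 0, 0, 0, 0, 0, 0, 0, 0, 0, 0, 0, 0, 0, 0, 0, 0, 0]

```text
time_s: 5.55
eef_pos: [0.5268, 0.0124, 0.3409]
ee_rot: [0.961, 0.031, 0.273, -0.01]
force: [0.1, -0.5, -3.0]
finger_gap: 0.0482
```

Run:
```python
from h import *
from bench import vision
import cv2
D=R.from_euler("ZY",[3.83,-32],degrees=True);s=np.array([.6036,.018,.0924])
go(tool(3.83,32),s+D.apply([.0475+.02,0,.011+.1716+.07]))
a=cv2.cvtColor(vision.get_image("side")["color"],cv2.COLOR_RGB2BGR);b=cv2.cvtColor(vision.get_image("top")["color"],cv2.COLOR_RGB2BGR)
f=lambda x:cv2.resize(x,None,fx=4,fy=4,interpolation=cv2.INTER_CUBIC)
cv2.imwrite("pics/p7.png",np.hstack([f(a[140:280,235:335]),f(b[110:250,275:375])]))
```

```text
t 5.55 p [0.5268 0.0124 0.3409] F [ 0.1 -0.5 -3. ] gap 0.0482 q [-0.23  0.34  1.6   0.25  0.68  1.13]
turn deg [-0.03  0.31 -0.1 ] then shift cm [ 0.11 -0.04 -0.1 ] | shift in current frame [ 0.11 -0.04 -0.1 ]
```

View pics/p7.png

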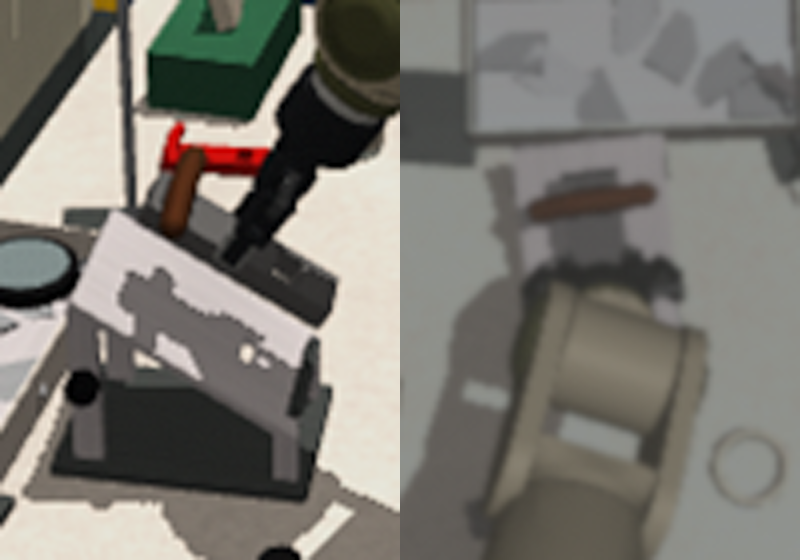

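Run:
```python
from h import *
from bench import manip
o=manip.observe();Rt=R.from_quat(o["ee_rot"]);Rc=Rt*R.from_euler("x",180,degrees=True)
g=o["eef_pos"]+Rt.apply([0,0,.1716])
h=lambda dx,dy,dz:proj("side",g+Rc.apply([-.048+dx,dy,.011+dz]))[0]
print("hole",h(0,0,0),"dx5",h(.005,0,0)-h(0,0,0),"dy5",h(0,.005,0)-h(0,0,0),"dz5",h(0,0,.005)-h(0,0,0))
for n,e in(("near top",(-.093,.025,.011)),("far top",(-.093,-.025,.011)),("near bot",(-.093,.025,-.011))): print(n,(proj("side",g+Rc.apply(e))[0]-[235,140])*4)
print("timber top",proj("top",g+Rc.apply([[.061,.057,.041],[.061,-.057,.041]])))
D=R.from_euler("ZY",[3.83,-32],degrees=True);s=np.array([.6036,.018,.0924])
print("grip in deck",D.inv().apply(g-s), (Rc.inv()*D).as_rotvec(True))
```

```text
hole [306.80497244 205.94492369] dx5 [-1.30662495 -0.8252448 ] dy5 [-0.28236534  0.85115096] dz5 [ 0.81875328 -1.02718386]
near top [328.93201318 310.82652459]
far top [338.9680728  276.27599459]
near bot [314.23404147 328.54902158]
timber top [[306.7723168  162.00322925]
 [340.37526522 158.81414498]]
grip in deck [ 0.06633691 -0.00031459  0.0802919 ] [-0.01652741 -0.21356207  0.06528443]
```

The carrier sits parallel to the deck and its timber is centred. I read it at (323.1,160.2) and the prediction is (323.6,160.4). I'll lower it uphill of the ledge.

Request:
drive_tool:
  rows: [0, 0.3, -0.1, -0.1, 0, 1.5, 0, 0, 0, 0, 0, 0, 1.5, 0, 0, 0, 0, 0, 0, 1.5, 0, 0, 0, 0, 0, 0, 1, 0, 0, 0, 0, 0, 0, 0.5, 0, 0, 0, 0, 0, 0, 0, 0]

```text
time_s: 6.15
eef_pos: [0.5585, 0.0147, 0.2899]
ee_rot: [0.96, 0.033, 0.277, -0.009]
force: [0.5, -0.0, -2.9]
finger_gap: 0.0482
```

Request:
drive_tool:
  rows: [0, 0, 0, 0, 0, 0.2, 0, 0, 0, 0, 0, 0, 0.2, 0, 0, 0, 0, 0, 0, 0, 0]

```text
time_s: 6.4
eef_pos: [0.5603, 0.0148, 0.2879]
ee_rot: [0.96, 0.033, 0.278, -0.009]
force: [0.3, -0.1, -3.1]
finger_gap: 0.0477
```

```bash
cat > ck.py <<'E'
from h import *
from bench import manip,vision
import cv2,sys
o=manip.observe();Rt=R.from_quat(o["ee_rot"]);Rc=Rt*R.from_euler("x",180,degrees=True)
D=R.from_euler("ZY",[3.83,-32],degrees=True);s=np.array([.6036,.018,.0924])
g=o["eef_pos"]+Rt.apply([0,0,float(sys.argv[1])])
print("t",o["time_s"],"pt in deck mm",(D.inv().apply(g-s)*1e3).round(1),"F deck",D.inv().apply(o["force"]).round(1),"rot err in deck",(D.inv()*Rc).as_euler("XYZ",True).round(2),"gap",o["finger_gap"])
if len(sys.argv)>2:
    a=cv2.cvtColor(vision.get_image("side")["color"],cv2.COLOR_RGB2BGR);b=cv2.cvtColor(vision.get_image("top")["color"],cv2.COLOR_RGB2BGR)
    f=lambda x:cv2.resize(x,None,fx=4,fy=4,interpolation=cv2.INTER_CUBIC)
    cv2.imwrite(sys.argv[2],np.hstack([f(a[140:280,235:335]),f(b[110:250,275:375])]))
E
python3 ck.py .1716
```

```text
t 6.4 pt in deck mm [67.8 -0.3 17.2] F deck [-1.4 -0.1 -2.8] rot err in deck [ 0.   -0.34  0.14] gap 0.04772243849731865
```

Request:
drive_tool:
  rows: [0, 0, 0, 0, 0, 0.2, 0, 0, 0, 0, 0, 0, 0, 0, 0, 0, 0, 0, 0, 0.2, 0, 0, 0, 0, 0, 0, 0, 0]

```text
time_s: 6.73
eef_pos: [0.5617, 0.0149, 0.2855]
ee_rot: [0.96, 0.033, 0.278, -0.009]
force: [-12.5, -1.6, 9.2]
finger_gap: 0.0481
```

```bash
python3 ck.py .1716
```

```text
t 6.7333 pt in deck mm [67.8 -0.3 14.4] F deck [-5.8 -0.8 14.5] rot err in deck [-0.   -0.35  0.16] gap 0.04806952884401468
```

Request:
drive_tool:
  rows: [0, 0, 0, 0, 0, -0.2, 0, 0, 0, 0, -0.4, 0, 0, 0, 0, 0, 0, -0.4, 0, 0, 0, 0, 0, 0, -0.4, 0, 0, 0, 0, 0, 0, -0.2, 0, 0, 0, 0, 0, 0, 0, 0, 0, 0]

```text
time_s: 7.23
eef_pos: [0.5491, 0.014, 0.2778]
ee_rot: [0.96, 0.033, 0.278, -0.009]
force: [-0.7, 0.1, -2.8]
finger_gap: 0.0481
```

```bash
python3 ck.py .1716
```

```text
t 7.2333 pt in deck mm [52.7 -0.2 14.6] F deck [-2.1  0.1 -2. ] rot err in deck [ 0.02 -0.25  0.12] gap 0.04807794316719048
```

Request:
drive_tool:
  rows: [0, 0, 0, -0.2, 0, 0, 0, 0, 0, 0, 0, 0, 0, 0, 0, 0, 0, 0, 0, 0, 0]

```text
time_s: 7.48
eef_pos: [0.5479, 0.0139, 0.2773]
ee_rot: [0.96, 0.033, 0.278, -0.009]
force: [0.1, 0.8, -2.7]
finger_gap: 0.048
```

```bash
python3 ck.py .1716
```

```text
t 7.4833 pt in deck mm [51.6 -0.3 14.8] F deck [-1.3  0.8 -2.3] rot err in deck [ 0.   -0.32  0.13] gap 0.04802499649649656
```

Request:
drive_tool:
  rows: [0, 0, 0, -0.2, 0, 0, 0, 0, 0, 0, 0, 0, 0, 0, 0, 0, 0, -0.2, 0, 0, 0, 0, 0, 0, 0, 0, 0, 0]

```text
time_s: 7.82
eef_pos: [0.5446, 0.0136, 0.2754]
ee_rot: [0.96, 0.033, 0.279, -0.009]
force: [2.3, -0.0, -2.3]
finger_gap: 0.0479
```

```bash
python3 ck.py .1716
```

```text
t 7.8167 pt in deck mm [48.  -0.4 15. ] F deck [ 0.7 -0.2 -3.1] rot err in deck [-0.01 -0.39  0.12] gap 0.04785333428781631
```

Contact with the ledge is starting. I'll push a little further and press down.

Request:
drive_tool:
  rows: [0, 0, 0, -0.2, 0, 0.1, 0, 0, 0, 0, 0, 0, 0.1, 0, 0, 0, 0, 0, 0, 0, 0, 0, 0, 0, 0, 0, 0, 0]

```text
time_s: 8.15
eef_pos: [0.5442, 0.0135, 0.2745]
ee_rot: [0.959, 0.033, 0.281, -0.009]
force: [-4.1, 0.6, 11.2]
finger_gap: 0.0482
```

```bash
python3 ck.py .1716 pics/p8.png
```

```text
t 8.15 pt in deck mm [47.9 -0.7 14.4] F deck [ 2.5  0.8 11.7] rot err in deck [-0.06 -0.64  0.1 ] gap 0.048196744891597317
```

View pics/p8.png

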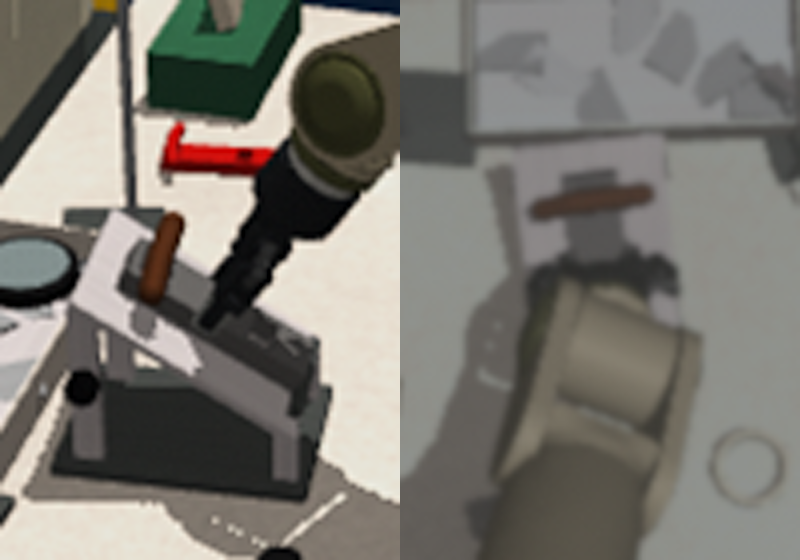

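The carrier is down on the deck with its plain end at the ledge and its timber centred. Timber spans 530–653 and the deck 520–668 in the right crop. I'll release and back off.

Request:
drive_tool:
  rows: [0, 0, 0, 0, 0, 0, 0.8, 0, 0, 0, 0, 0, 0, 0.8, 0, 0, 0, 0, 0, 0, 0.8, 0, 0, 0, 0, 0, 0, 0.8, 0, 0, 0, 0, 0, -1, 0.8, 0, 0, 0, 0, 0, -3, 0.8, 0, 0, 0, 0, 0, -4, 0.8, 0, 0, 0, 0, 0, -4, 0.8]

```text
time_s: 8.92
eef_pos: [0.4787, 0.0094, 0.3747]
ee_rot: [0.96, 0.033, 0.277, -0.009]
force: [1.2, 0.4, 1.2]
finger_gap: 0.0686
```

Run:
```python
from h import *
go(tool(43),np.array([.386,.2815,.33]))
```

```text
t 8.9167 p [0.4787 0.0094 0.3747] F [1.2 0.4 1.2] gap 0.0686 q [-0.26  0.22  1.67  0.26  0.73  1.09]
turn deg [ 11.02 -30.92 -37.98] then shift cm [ 11.78 -26.22   4.47] | shift in current frame [ -8.61 -27.79  -0.17]
```

Request:
drive_tool:
  rows: [1.38, -3.87, -4.75, 0, 0, 0, 0.65, 1.38, -3.87, -4.75, 0, 0, 0, 0.65, 1.38, -3.87, -4.75, 0, 0, 0, 0.65, 1.38, -3.87, -4.75, 0, 0, 0, 0.65, 1.38, -3.87, -4.75, 0, 0, 0, 0.65, 1.38, -3.87, -4.75, 0, 0, 0, 0.65, 1.38, -3.87, -4.75, 0, 0, 0, 0.65, 1.38, -3.87, -4.75, 0, 0, 0, 0.65, 0, 0, 0, 0, 0, 0, 0.65]

```text
time_s: 9.67
eef_pos: [0.4797, 0.0094, 0.3742]
ee_rot: [0.93, 0.368, -0.001, 0.0]
force: [0.2, 0.8, -0.9]
finger_gap: 0.0555
```

Request:
drive_tool:
  rows: [0, 0, 0, 1.47, -3.28, 0.56, 0.65, 0, 0, 0, 1.47, -3.28, 0.56, 0.65, 0, 0, 0, 1.47, -3.28, 0.56, 0.65, 0, 0, 0, 1.47, -3.28, 0.56, 0.65, 0, 0, 0, 1.47, -3.28, 0.56, 0.65, 0, 0, 0, 1.47, -3.28, 0.56, 0.65, 0, 0, 0, 1.47, -3.28, 0.56, 0.65, 0, 0, 0, 1.47, -3.28, 0.56, 0.65, 0, 0, 0, 0, 0, 0, 0.65]

```text
time_s: 10.42
eef_pos: [0.3843, 0.2853, 0.3284]
ee_rot: [0.93, 0.368, 0.001, -0.001]
force: [-0.1, -1.0, -1.2]
finger_gap: 0.0555
```

Run:
```python
from h import *
from bench import vision
import cv2
go(tool(43),np.array([.386,.2815,.240]))
a=cv2.cvtColor(vision.get_image("side")["color"],cv2.COLOR_RGB2BGR);b=cv2.cvtColor(vision.get_image("top")["color"],cv2.COLOR_RGB2BGR)
f=lambda x:cv2.resize(x,None,fx=5,fy=5,interpolation=cv2.INTER_CUBIC)
cv2.imwrite("pics/p9.png",np.hstack([f(a[210:330,285:365]),f(b[110:230,290:370])]))
```

```text
t 10.4167 p [0.3843 0.2853 0.3284] F [-0.1 -1.  -1.2] gap 0.0555 q [0.39 0.33 1.62 0.   1.19 1.21]
turn deg [-0.06 -0.14  0.13] then shift cm [-0.13  0.39  8.84] | shift in current frame [-0.16  0.4   8.83]
```

View pics/p9.png

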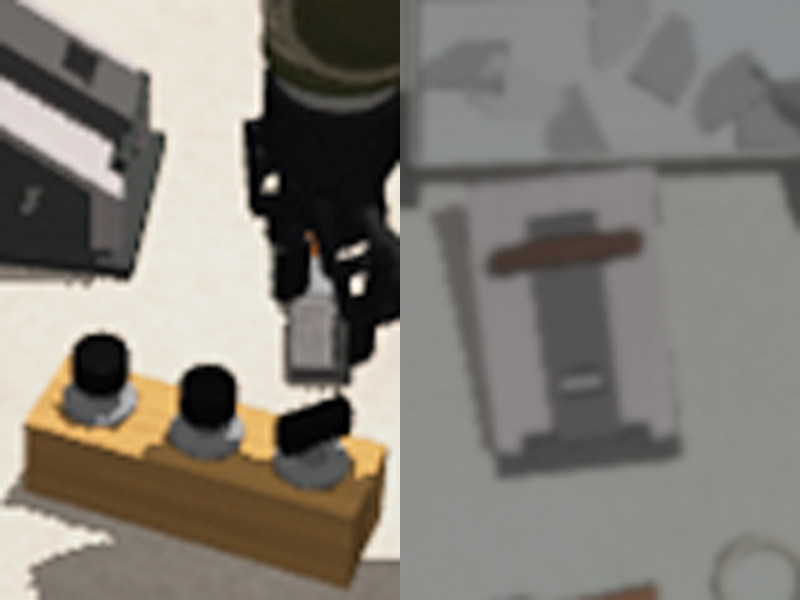

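The right crop shows the carrier seated and centred, with light coming through the hole and slot at (582,382). In the left crop the bolt flange is centred at about (314,460) and the bar at about (315,425).

Run:
```python
from h import *
f=lambda c:np.array([285+c[0]/5,210+c[1]/5])-.4
print(back("side",f((314,460)),.0585),back("side",f((315,425)),.084))
for n,y in(("bar ends",.022),("",-.022)):
  for psi in(-45,-49,-53): print(psi,(proj("side",np.array([.386,.2815,.084])+R.from_euler("z",psi,degrees=True).apply([0,y,0]))[0]-[285,210])*5)
g=lambda c:np.array([290+(c[0]-400)/5,110+c[1]/5])-.4
D=R.from_euler("ZY",[3.83,-32],degrees=True);s=np.array([.6036,.018,.0924])
print("light through slot pred px (crop)",[((proj("top",s+D.apply([0,0,z]))[0]-[290,110])*5+[400,0]).round(0) for z in (-.008,0,.022)])
print("carrier sides/ timber top pred",((proj("top",s+D.apply([[-.0455,.025,.022],[-.0455,-.025,.022],[.1085,.057,.052],[.1085,-.057,.052],[0,.05,0],[0,-.05,0]]))-[290,110])*5+[400,0]).round(0).tolist())
```

```text
[0.38444315 0.28367478 0.0585    ] [0.38531717 0.2825185  0.084     ]
-45 [279.5779561  435.66012606]
-49 [278.1138656  433.96465096]
-53 [276.81867661 432.21113974]
-45 [344.2352627  407.65409063]
-49 [345.73191164 409.30767192]
-53 [347.06804187 411.02325637]
light through slot pred px (crop) [array([579., 365.]), array([579., 369.]), array([580., 379.])]
carrier sides/ timber top pred [[553.0, 438.0], [618.0, 432.0], [488.0, 258.0], [647.0, 243.0], [514.0, 375.0], [644.0, 363.0]]
```

Request:
drive_tool:
  rows: [0, 0, 1, 0.05, 0.3, 2.5, 0.65, 0, 0, 0, -0.2, 0, 2.5, 0.65, 0, 0, 0, 0, 0, 2.5, 0.65, 0, 0, 0, 0, 0, 1, 0.65, 0, 0, 0, 0, 0, 0.3, 0.65, 0, 0, 0, 0, 0, 0, 0.65]

```text
time_s: 11.02
eef_pos: [0.3885, 0.2774, 0.2408]
ee_rot: [0.934, 0.357, 0.001, 0.0]
force: [-0.0, 0.8, -0.6]
finger_gap: 0.0555
```

Run:
```python
from h import *
go(tool(42),np.array([.3852,.282,.240]))
```

```text
t 11.0167 p [0.3885 0.2774 0.2408] F [-0.   0.8 -0.6] gap 0.0555 q [ 0.37  0.46  1.73 -0.    0.95  1.21]
turn deg [ 0.04 -0.05 -0.14] then shift cm [ 0.07 -0.56  0.08] | shift in current frame [ 0.07 -0.56  0.08]
```

Request:
drive_tool:
  rows: [0, 0, 0, 0.07, -0.56, 0.08, 0.65, 0, 0, 0, 0, 0, 0, 0.65, 0, 0, 0, 0, 0, 0, 0.65, 0, 0, 0, 0, 0, 0, 0.65]

```text
time_s: 11.35
eef_pos: [0.3847, 0.2829, 0.2407]
ee_rot: [0.934, 0.359, 0.001, 0.0]
force: [0.0, -0.1, 0.1]
finger_gap: 0.0559
```

Run:
```python
from h import *
go(tool(42),np.array([.3852,.282,.240]))
```

```text
t 11.35 p [0.3847 0.2829 0.2407] F [ 0.  -0.1  0.1] gap 0.0559 q [ 0.39  0.46  1.73 -0.    0.95  1.22]
turn deg [ 0.08 -0.12  0.02] then shift cm [-0.03  0.1   0.07] | shift in current frame [-0.03  0.1   0.07]
```

Close enough. I'll close on the bar.

Request:
drive_tool:
  rows: [0, 0, 0, 0, 0.1, 0, 0, 0, 0, 0, 0, 0, 0, 0, 0, 0, 0, 0, 0, 0, 0, 0, 0, 0, 0, 0, 0, 0, 0, 0, 0, 0, 0, 0, 0, 0, 0, 0, 0, 0, 0, 0, 0, 0, 0, 0, 0, 0, 0, 0, 0, 0, 0, 0, 0, 0, 0, 0, 0, 0, 0, 0, 0]
  newtons: 60

```text
time_s: 12.1
eef_pos: [0.3854, 0.2821, 0.2403]
ee_rot: [0.934, 0.358, 0.001, 0.0]
force: [-0.9, -0.5, 4.8]
finger_gap: 0.013
```

Request:
drive_tool:
  rows: [0, 0, 0, 0, 0, -1, 0, 0, 0, 0, 0, 0, -2, 0, 0, 0, 0, 0, 0, -3, 0, 0, 0, 0, 0, 0, -3, 0, 0, 0, 0, 0, 0, -3, 0, 0, 0, 0, 0, 0, -2, 0, 0, 0, 0, 0, 0, 0, 0, 0, 0, 0, 0, 0, 0, 0, 0, 0, 0, 0, 0, 0, 0]

```text
time_s: 12.85
eef_pos: [0.385, 0.282, 0.3787]
ee_rot: [0.934, 0.358, -0.001, 0.0]
force: [0.2, -0.7, -1.1]
finger_gap: 0.0132
```

Run:
```python
from h import *
from bench import vision
import cv2
D=R.from_euler("ZY",[3.83,-32],degrees=True);s=np.array([.6036,.018,.0924])
go(tool(93.83)*R.identity(),np.array([0.45,.1,.38]))
Rt=D*R.from_euler("z",90,degrees=True)*R.from_euler("x",180,degrees=True)
go(Rt,s+D.apply([0,0,.051+.156+.08]))
a=cv2.cvtColor(vision.get_image("side")["color"],cv2.COLOR_RGB2BGR)
cv2.imwrite("pics/p10.png",cv2.resize(a[150:310,270:400],None,fx=4,fy=3.75,interpolation=cv2.INTER_CUBIC))
```

```text
t 12.85 p [0.385  0.282  0.3787] F [ 0.2 -0.7 -1.1] gap 0.0132 q [ 0.38  0.28  1.54 -0.    1.33  1.22]
turn deg [-4.000e-02  9.000e-02 -5.181e+01] then shift cm [-18.6    5.27  -0.13] | shift in current frame [-7.35 17.88 -0.12]
t 12.85 p [0.385  0.282  0.3787] F [ 0.2 -0.7 -1.1] gap 0.0132 q [ 0.38  0.28  1.54 -0.    1.33  1.22]
turn deg [-29.81  14.54 -50.4 ] then shift cm [-27.8    1.83   6.2 ] | shift in current frame [-13.38  24.85   4.31]
```

View pics/p10.png

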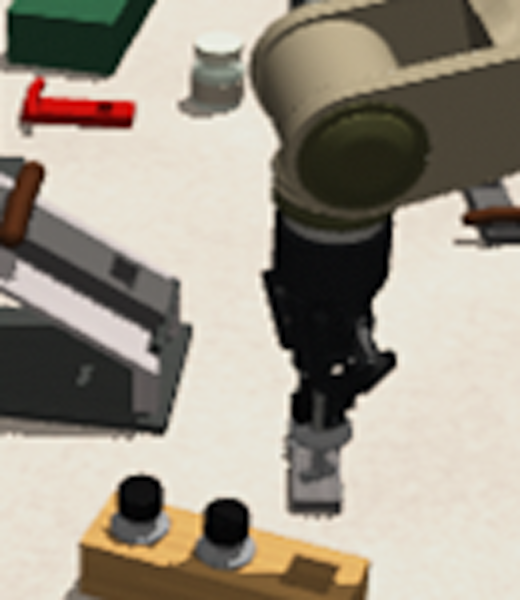

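The bolt hangs upright in the jaws, with the flange at about (320,437) and the T-head below it. Both pins are undisturbed. I'll shift to the stage and then tilt.

Request:
drive_tool:
  rows: [0, 0, 0, -1.67, 3.11, 0.54, 0, 0, 0, 0, -1.67, 3.11, 0.54, 0, 0, 0, 0, -1.67, 3.11, 0.54, 0, 0, 0, 0, -1.67, 3.11, 0.54, 0, 0, 0, 0, -1.67, 3.11, 0.54, 0, 0, 0, 0, -1.67, 3.11, 0.54, 0, 0, 0, 0, -1.67, 3.11, 0.54, 0, 0, 0, 0, -1.67, 3.11, 0.54, 0, 0, 0, 0, 0, 0, 0, 0]

```text
time_s: 13.65
eef_pos: [0.4537, 0.0032, 0.3349]
ee_rot: [0.934, 0.356, -0.001, 0.0]
force: [1.0, 0.2, -1.8]
finger_gap: 0.0131
```

Request:
drive_tool:
  rows: [-3.31, 1.62, -5.6, 0, 0, 0, 0, -3.31, 1.62, -5.6, 0, 0, 0, 0, -3.31, 1.62, -5.6, 0, 0, 0, 0, -3.31, 1.62, -5.6, 0, 0, 0, 0, -3.31, 1.62, -5.6, 0, 0, 0, 0, -3.31, 1.62, -5.6, 0, 0, 0, 0, -3.31, 1.62, -5.6, 0, 0, 0, 0, -3.31, 1.62, -5.6, 0, 0, 0, 0, -3.31, 1.62, -5.6, 0, 0, 0, 0, 0, 0, 0, 0, 0, 0, 0, 0, 0, 0, 0, 0, 0, 0]

```text
time_s: 14.57
eef_pos: [0.4523, 0.0079, 0.3361]
ee_rot: [0.659, 0.7, 0.202, 0.187]
force: [0.5, -1.1, -0.9]
finger_gap: 0.0134
```

Run:
```python
from h import *
from bench import vision
import cv2
print("flange pred before",proj("side",[.385,.282,.198]), "obs 349.6 266.1")
D=R.from_euler("ZY",[3.83,-32],degrees=True);s=np.array([.6036,.018,.0924])
Rt=D*R.from_euler("z",90,degrees=True)*R.from_euler("x",180,degrees=True)
go(Rt,s+D.apply([0,0,.051+.156+.08]))
a=cv2.cvtColor(vision.get_image("side")["color"],cv2.COLOR_RGB2BGR);b=cv2.cvtColor(vision.get_image("top")["color"],cv2.COLOR_RGB2BGR)
f=lambda x:cv2.resize(x,None,fx=6,fy=6,interpolation=cv2.INTER_CUBIC)
cv2.imwrite("pics/p11.png",np.hstack([f(a[165:265,265:330]),f(b[130:230,290:355])]));cv2.imwrite("pics/p11s.png",a)
# predictions in crop
from bench import manip
o=manip.observe();T=R.from_quat(o["ee_rot"]);
for n,z in(("bar",.1563),("flange top",.1803),("head",.2233)):
    p=o["eef_pos"]+T.apply([0,0,z]);print(n,((proj("side",p)[0]-[265,165])*6).round(0),((proj("top",p)[0]-[290,130])*6+[390,0]).round(0),"deck mm",(D.inv().apply(p-s)*1e3).round(1))
for e in([.5,0,0],): pass
print("hole top ctr",((proj("side",s+D.apply([0,0,.022]))[0]-[265,165])*6).round(0),"slot",((proj("side",s)[0]-[265,165])*6).round(0))
```

```text
flange pred before [[349.78464307 263.04491031]] obs 349.6 266.1
t 14.5667 p [0.4523 0.0079 0.3361] F [ 0.5 -1.1 -0.9] gap 0.0134 q [-0.28  0.23  1.8   0.32  0.61 -0.56]
turn deg [-0.12 -0.07 -0.36] then shift cm [-0.01 -0.05  0.  ] | shift in current frame [-0.01 -0.05  0.  ]
bar [318. 215.] [611. 397.] deck mm [  0.8   0.2 130.9]
flange top [294. 245.] [610. 382.] deck mm [  0.7   0.2 106.9]
head [251. 297.] [607. 357.] deck mm [ 0.7  0.3 63.9]
hole top ctr [212. 347.] slot [191. 372.]
```

View pics/p11.png

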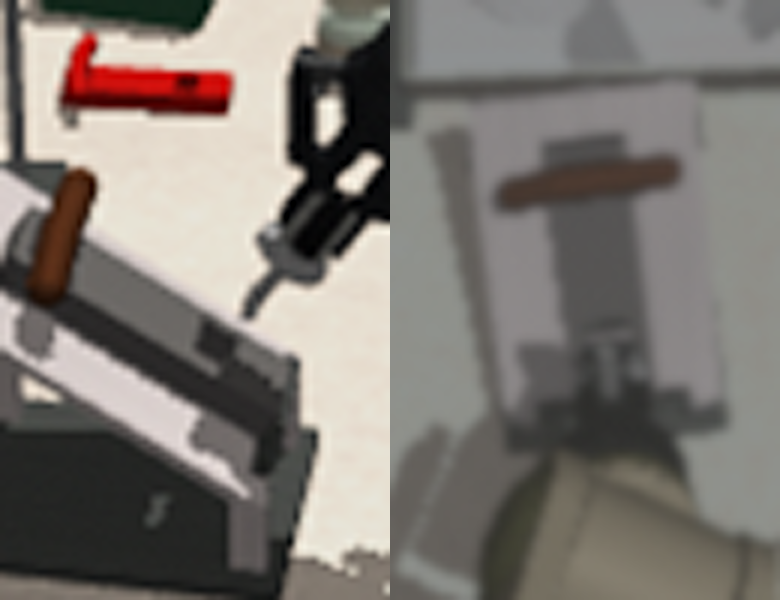

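The side crop shows the T-head at about (250,305), in line above the carrier hole at about (218,338). The top crop shows the bolt on the carrier's centre line. I'll lower it into the hole.

Request:
drive_tool:
  rows: [0, 0, -0.36, 0, 0, 1.5, 0, 0, 0, 0, 0, 0, 1.5, 0, 0, 0, 0, 0, 0, 1, 0, 0, 0, 0, 0, 0, 0.5, 0, 0, 0, 0, 0, 0, 0, 0, 0, 0, 0, 0, 0, 0, 0]

```text
time_s: 15.17
eef_pos: [0.4764, 0.0095, 0.2989]
ee_rot: [0.655, 0.703, 0.202, 0.189]
force: [0.0, 0.6, -1.1]
finger_gap: 0.0132
```

```bash
python3 ck.py .1563
```

```text
t 15.1667 pt in deck mm [ 1.5  0.3 86.4] F deck [-0.5  0.6 -0.9] rot err in deck [ 7.000e-02 -7.000e-02  9.023e+01] gap 0.013233372862438164
```

Request:
drive_tool:
  rows: [0, 0, 0, 0, 0, 0.4, 0, 0, 0, 0, 0, 0, 0.3, 0, 0, 0, 0, 0, 0, 0, 0, 0, 0, 0, 0, 0, 0, 0]

```text
time_s: 15.5
eef_pos: [0.4801, 0.0098, 0.293]
ee_rot: [0.655, 0.703, 0.202, 0.189]
force: [-0.1, -0.1, -0.1]
finger_gap: 0.0132
```

```bash
python3 ck.py .1563
```

```text
t 15.5 pt in deck mm [ 1.6  0.2 79.4] F deck [-0.1 -0.1  0. ] rot err in deck [ 6.000e-02 -1.000e-01  9.026e+01] gap 0.013183603731490457
```

Into the carrier hole without contact. I'll continue in small steps to see whether the slot takes the head.

Request:
drive_tool:
  rows: [0, 0, 0, 0, 0, 0.3, 0, 0, 0, 0, 0, 0, 0.3, 0, 0, 0, 0, 0, 0, 0, 0, 0, 0, 0, 0, 0, 0, 0]

```text
time_s: 15.83
eef_pos: [0.4833, 0.01, 0.2877]
ee_rot: [0.655, 0.703, 0.202, 0.189]
force: [-0.3, -0.4, -1.7]
finger_gap: 0.0129
```

```bash
python3 ck.py .1563
```

```text
t 15.8333 pt in deck mm [ 1.5  0.2 73.2] F deck [-1.2 -0.4 -1.3] rot err in deck [ 7.000e-02 -8.000e-02  9.026e+01] gap 0.012878729911838992
```

Request:
drive_tool:
  rows: [0, 0, 0, 0, 0, 0.2, 0, 0, 0, 0, 0, 0, 0, 0, 0, 0, 0, 0, 0, 0, 0]

```text
time_s: 16.08
eef_pos: [0.4844, 0.01, 0.2861]
ee_rot: [0.655, 0.703, 0.202, 0.189]
force: [-0.1, 0.4, -1.4]
finger_gap: 0.0131
```

```bash
python3 ck.py .1563
```

```text
t 16.0833 pt in deck mm [ 1.5  0.2 71.3] F deck [-0.8  0.4 -1.1] rot err in deck [ 7.000e-02 -9.000e-02  9.026e+01] gap 0.013085772214102558
```

Request:
drive_tool:
  rows: [0, 0, 0, 0, 0, 0.2, 0, 0, 0, 0, 0, 0, 0.2, 0, 0, 0, 0, 0, 0, 0, 0, 0, 0, 0, 0, 0, 0, 0]

```text
time_s: 16.42
eef_pos: [0.4863, 0.0102, 0.2824]
ee_rot: [0.655, 0.704, 0.202, 0.188]
force: [-0.8, -0.1, -2.5]
finger_gap: 0.013
```

```bash
python3 ck.py .1563
```

```text
t 16.4167 pt in deck mm [ 1.2  0.3 67.1] F deck [-2.  -0.  -1.7] rot err in deck [ 8.000e-02 -4.000e-02  9.026e+01] gap 0.013023292316544312
```

Request:
drive_tool:
  rows: [0, 0, 0, 0, 0, 0.2, 0, 0, 0, 0, 0, 0, 0.1, 0, 0, 0, 0, 0, 0, 0, 0, 0, 0, 0, 0, 0, 0, 0]

```text
time_s: 16.75
eef_pos: [0.4879, 0.0104, 0.2798]
ee_rot: [0.655, 0.704, 0.202, 0.188]
force: [-0.8, 0.3, -4.3]
finger_gap: 0.0131
```

```bash
python3 ck.py .1563
```

```text
t 16.75 pt in deck mm [ 1.1  0.3 64.1] F deck [-3.   0.3 -3.2] rot err in deck [ 9.000e-02 -3.000e-02  9.026e+01] gap 0.013069744023979838
```

The head is entering the slot: the bar is at 64 mm and a miss would have stopped it at 71 mm or above. There is a light side force, so I'll ease off it and continue.

Request:
drive_tool:
  rows: [0, 0, 0, 0, -0.08, 0.2, 0, 0, 0, 0, 0, 0, 0.2, 0, 0, 0, 0, 0, 0, 0, 0, 0, 0, 0, 0, 0, 0, 0]

```text
time_s: 17.08
eef_pos: [0.4896, 0.0104, 0.2763]
ee_rot: [0.655, 0.703, 0.202, 0.189]
force: [-1.3, 0.2, -2.9]
finger_gap: 0.013
```

```bash
python3 ck.py .1563
```

```text
t 17.0833 pt in deck mm [ 0.9  0.2 60.2] F deck [-2.6  0.2 -1.8] rot err in deck [ 6.000e-02 -1.000e-01  9.026e+01] gap 0.013049412626326622
```

Request:
drive_tool:
  rows: [0, 0, 0, 0, 0, 0.2, 0, 0, 0, 0, 0, 0, 0.2, 0, 0, 0, 0, 0, 0, 0, 0, 0, 0, 0, 0, 0, 0, 0]

```text
time_s: 17.42
eef_pos: [0.4917, 0.0105, 0.2729]
ee_rot: [0.655, 0.703, 0.202, 0.189]
force: [-1.3, 0.7, -2.7]
finger_gap: 0.013
```

```bash
python3 ck.py .1563
```

```text
t 17.4167 pt in deck mm [ 0.9  0.2 56.2] F deck [-2.5  0.8 -1.7] rot err in deck [ 6.000e-02 -1.100e-01  9.026e+01] gap 0.013047945804072283
```

Request:
drive_tool:
  rows: [0, 0, 0, 0, -0.04, 0.1, 0, 0, 0, 0, 0, 0, 0.1, 0, 0, 0, 0, 0, 0, 0, 0, 0, 0, 0, 0, 0, 0, 0]

```text
time_s: 17.75
eef_pos: [0.4925, 0.0105, 0.2713]
ee_rot: [0.655, 0.703, 0.202, 0.189]
force: [-1.9, -0.2, -1.1]
finger_gap: 0.0131
```

```bash
python3 ck.py .1563
```

```text
t 17.75 pt in deck mm [ 0.7  0.1 54.4] F deck [-2.2 -0.1  0.1] rot err in deck [ 5.000e-02 -1.400e-01  9.026e+01] gap 0.013091354499906846
```

Request:
drive_tool:
  rows: [0, 0, 0, 0, 0, 0.1, 0, 0, 0, 0, 0, 0, 0, 0, 0, 0, 0, 0, 0, 0, 0]

```text
time_s: 18.0
eef_pos: [0.4925, 0.0105, 0.2711]
ee_rot: [0.655, 0.703, 0.202, 0.19]
force: [-11.2, -2.1, 10.0]
finger_gap: 0.0131
```

```bash
python3 ck.py .1563
```

```text
t 18.0 pt in deck mm [ 0.8  0.1 54.3] F deck [-4.3 -1.4 14.5] rot err in deck [ 3.000e-02 -1.800e-01  9.027e+01] gap 0.01307853525222361
```

The flange rests on the carrier, with contact at 54.3 mm. That is the same +3.3 mm offset I saw at the carrier's seating. I'll ease the pressure and make the quarter turn.

Request:
drive_tool:
  rows: [0, 0, 0, 0, -0.04, -0.1, 0, 0, 0, 7, 0, 0, 0, 0, 0, 0, 7, 0, 0, 0, 0, 0, 0, 7, 0, 0, 0, 0, 0, 0, 7, 0, 0, 0, 0, 0, 0, 7, 0, 0, 0, 0, 0, 0, 7, 0, 0, 0, 0, 0, 0, 7, 0, 0, 0, 0, 0, 0, 7, 0, 0, 0, 0, 0, 0, 0, 0, 0, 0, 0]

```text
time_s: 18.83
eef_pos: [0.4922, 0.0105, 0.2711]
ee_rot: [0.909, 0.312, 0.268, 0.072]
force: [0.3, 1.1, -0.1]
finger_gap: 0.0131
```

```bash
python3 ck.py .1563
```

```text
t 18.8333 pt in deck mm [ 0.4  0.1 54.4] F deck [ 0.3  1.  -0.3] rot err in deck [ 0.04 -0.16 34.01] gap 0.013149568462398474
```

Request:
drive_tool:
  rows: [0, 0, 7, 0, 0, 0, 0, 0, 0, 7, 0, 0, 0, 0, 0, 0, 7, 0, 0, 0, 0, 0, 0, 7, 0, 0, 0, 0, 0, 0, 6.3, 0, 0, 0, 0, 0, 0, 0, 0, 0, 0, 0, 0, 0, 0, 0, 0, 0, 0, 0, 0, 0, 0, 0, 0, 0]

```text
time_s: 19.5
eef_pos: [0.4921, 0.0106, 0.2711]
ee_rot: [0.96, 0.034, 0.277, -0.009]
force: [-1.6, -0.3, 1.2]
finger_gap: 0.0128
```

```bash
python3 ck.py .1563
```

```text
t 19.5 pt in deck mm [ 0.3  0.2 54.4] F deck [-0.7 -0.2  1.9] rot err in deck [ 0.05 -0.14  0.25] gap 0.012760745679054771
```

The turn is complete with low forces. I'll release, retract and check.

Request:
drive_tool:
  rows: [0, 0, 0, 0, 0, 0, 0.2, 0, 0, 0, 0, 0, 0, 0.4, 0, 0, 0, 0, 0, 0, 0.6, 0, 0, 0, 0, 0, 0, 0.6, 0, 0, 0, 0, 0, 0, 0.6, 0, 0, 0, 0, 0, -1, 0.6, 0, 0, 0, 0, 0, -3, 0.6, 0, 0, 0, 0, 0, -4, 0.6, 0, 0, 0, 0, 0, -4, 0.6, 0, 0, 0, -4, 0, -2, 0.6, 0, 0, 0, -4, 0, -2, 0.6, 0, 0, 0, 0, 0, 0, 0.6]

```text
time_s: 20.5
eef_pos: [0.3392, 0.0024, 0.3633]
ee_rot: [0.961, 0.032, 0.274, -0.011]
force: [-0.9, 0.7, -0.6]
finger_gap: 0.0512
```

Request:
drive_tool:
  rows: [0, 0, 0, -3, -3, 0, 0.6, 0, 0, 0, -3, -3, 0, 0.6, 0, 0, 0, 0, 0, 0, 0.6, 0, 0, 0, 0, 0, 0, 0.6]

```text
time_s: 20.83
eef_pos: [0.2903, 0.0572, 0.3332]
ee_rot: [0.961, 0.033, 0.276, -0.01]
force: [1.1, 0.5, -0.1]
finger_gap: 0.0512
```

Run:
```python
from h import *
from bench import vision,manip
import cv2
print(manip.observe()["force"].round(1),manip.observe()["eef_pos"])
a=cv2.cvtColor(vision.get_image("side")["color"],cv2.COLOR_RGB2BGR);b=cv2.cvtColor(vision.get_image("top")["color"],cv2.COLOR_RGB2BGR)
f=lambda x:cv2.resize(x,None,fx=5,fy=5,interpolation=cv2.INTER_CUBIC)
cv2.imwrite("pics/p12.png",np.hstack([f(a[160:280,245:325]),f(b[120:240,285:365])]))
D=R.from_euler("ZY",[3.83,-32],degrees=True);s=np.array([.6036,.018,.0924])+D.apply([0,0,.0033])
for e in([.022,0,.062],[-.022,0,.062],[0,0,.027],[-.0455,.025,.022],[-.0455,-.025,.022]):
    p=s+D.apply(e);print(e,((proj("side",p)[0]-[245,160])*5).round(0),((proj("top",p)[0]-[285,120])*5+[400,0]).round(0))
```

```text
[ 1.1  0.5 -0.1] [0.29034048 0.05716407 0.33317624]
[0.022, 0, 0.062] [283. 254.] [604. 321.]
[-0.022, 0, 0.062] [340. 289.] [609. 377.]
[0, 0, 0.027] [283. 306.] [605. 333.]
[-0.0455, 0.025, 0.022] [330. 370.] [578. 389.]
[-0.0455, -0.025, 0.022] [343. 325.] [643. 383.]
```

View pics/p12.png

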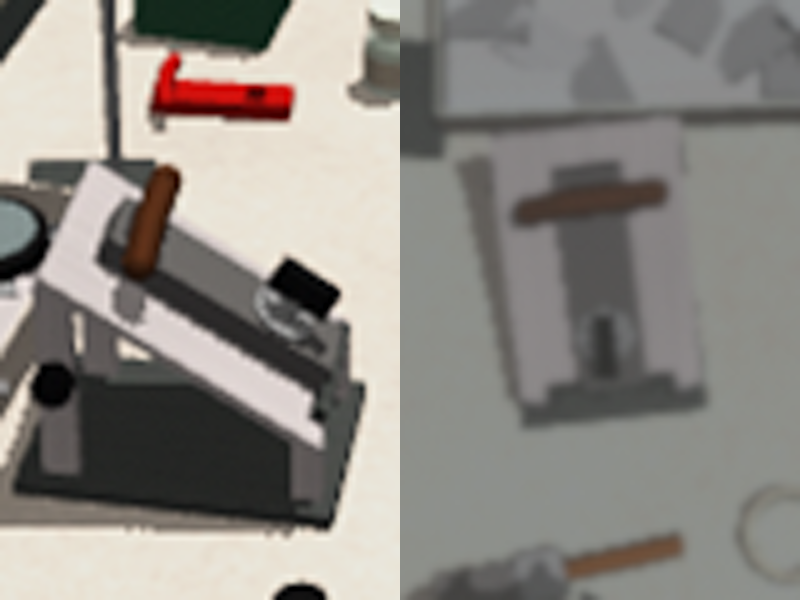

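The bar lies along the slope, from (603,318) to (607,378) against a predicted (604,321) to (609,377). The flange is flat on the carrier, the carrier sits at the ledge, and the gripper is clear. I'll hand the job in.

```bash
python3 -c "
from bench import order;print(order.finish_job())"
```

```text
the job is handed in; nothing more can be done
None
```

The job is handed in after about 21 s of robot time. I placed the larger grey carrier on the deck, plain end against the ledge and timber end uphill. I then passed the bar-handled bolt through the carrier and slot, and turned it a quarter turn across the slot.

**Last checks:**
- **Seating:** ledge contact came with the grip point at x = 48 mm, where 47.5 mm was wanted. Sideways it was within 1 mm of centre.
- **Bolt:** just before release it was within 0.5 mm of the slot centre and 0.3° of square.
- **Final picture:** the bar ends are within about 1 pixel of where they should be, the flange is flat, and the carrier is at the ledge. The gripper is clear, with no force on it beyond noise.
- **Bystanders:** I saw no loose item or pin move in the pictures. The last picture covered only the stage area, so the rack, beaker and spatula were not all rechecked at the end.

**One disagreement:** heights measured with the robot came out about 3.3 mm higher than my camera fit of the deck, for both the carrier and the bolt flange. The bolt read 54.3 mm out from the deck where 51 mm was expected. The offset was the same for both, so I took it as a fit error in the deck height, not as bad seating. I could not see the T-head under the deck, so its lock is inferred from the insertion depth, the low turning force and the bar's direction.

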